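Light a vase for glaze inspection

ROBOT

A 6-joint arm with a two-finger parallel gripper is mounted at the origin on the work surface. World frame = base frame: x ahead of the robot, y to its left, z up, the work surface at z = 0. Lengths are in m, angles in rad, forces in N, time in s.
With the tool pointing down it reaches from about 0.25 to 0.775 m from the base axis. Payload 4 kg.
Tool frame: the origin (TCP) lies midway between the tips of the shut fingers; the grasp point (between the pads) lies 19 mm behind it; z points along the fingers, y is the line along which they close (so a half turn about z gives the same grasp; the last joint's range is limited). The gripper opens to 94 mm and grips with 3 to 60 N. Pads are 16 mm wide; open, the fingers measure 119 mm over their backs; the gripper's body (75 mm by 177 mm) begins 78 mm behind the grasp point.
Start: joints at [1.241, 0.087, 1.371, -0, 1.684, -0.103], TCP at [0.124, 0.536, 0.206] pointing down, gripper open.
Joint ranges: [-3.1, 3.1], [-0.76, 2.03], [0.27, 2.55], [-1.08, 4.22], [0.17, 2.65], [-2.57, 2.57]. Speed limits (rad/s): [2.79, 2.79, 3.14, 3.14, 3.14, 3.14].

INTERFACE

Orientations are given as [roll, pitch, yaw] about the fixed x, y, z axes, in that order (R = Rz(yaw) Ry(pitch) Rx(roll)).
In Python, from bench import sensors, eyes, job gives the robot as it stands.
- The arm moves only by the tool arm_command, never from a script. Its argument "series" is a list of rows, each a list of 7 numbers: the opening, from 0 (shut) to 1 (fully open), then the shift along the tool's x, y, z in cm, then the turn, a rotation vector about the tool's x, y, z in rad. In form: [[fingers, dx, dy, dz, wx, wy, wz], ...]. A call has 1 to 20 rows; each row shifts and turns the commanded pose from where the row before left it, along the tool's axes as they then stand; what a row does not reach is not made up. A row lasts 1/10 s, in which the tool goes at most 50 mm and 8.59 degrees, less where a joint would pass 70% of its speed; a pose out of reach is approached as far as the arm can. A call with a gripper value outside its range is refused whole. The fingers move at their own pace and stop on an object; the grip force is fixed at half the most. Time passes only in rows, so rows that do not move let the fingers close. It gives the time, the measured TCP pose, the force and the opening at its end, in the units of the state.
- sensors.get_obs(): the state, without advancing time (a new reading comes with each control period).
- eyes.snapshot(name): name is "scene" or "top" or "wrist"; returns the picture (480x640x3 uint8, blue, green, red); there is no depth.
- eyes.get_calibration(name): a dict with "mtx" (3x3 intrinsics, pixels), "R" (3x3) and "t" (3): a world point X has camera coordinates R X + t. Camera axes: x right, y down, z forward; pixel columns grow to the right and rows downward; lengths in m; the calibration is good to about 2 mm. A picture is of the moment at which its call begins: read the wrist's pose just before it. get_calibration takes no time and is no camera call; for the wrist camera it gives the pose at the moment of the call.
- job.close_job(): hands the job in, once; it reports no verdict.
The state is a dict: "time": time; "joint_positions": joint angles; "qvel": joint speeds; "joint_torque": joint torques, N m; "tool_pos": TCP position; "ee_rot": TCP orientation; "wrist_force": force on the tool from outside, world axes, zero at the start; "wrist_torque": the same for the moment, N m; "width": finger opening in m.
Only numpy, scipy, OpenCV 4.12 (cv2) and the standard library are available. Lean on these libraries where they do the work, as an engineer would, in place of code of your own. Each camera call takes 0.05 s, during which the arm holds its last target. There are 200 camera calls.

TASK

Stand the blue vase upright in the middle of the banding wheel and let go of it, then swing the lamp arm over so that the lamp head is centred above the vase, without the lamp touching the vase. Last, switch the lamp on: turn its knob clockwise until it clicks past the detent and stays at the orange dot. Leave the white vase and the other things on the table where they are.

Things in the scene. Friction and masses are not known exactly. Their poses are not given: they have to be found in the camera images.
- blue_vase: Loose glazed blue vase, solid of revolution, 130 mm tall, about 0.35 kg. Origin at the centre of its underside, z up along its axis. Foot 56 mm across, belly 70 mm across (25 to 45 mm up), a shoulder narrowing to a straight neck 32 mm across from 78 mm up to the mouth at 130 mm.
- white_vase: Bystander: white vase of exactly the same shape, about 140 mm away from the blue one; the two may be swapped. Origin at the centre of its underside.
- wheel_top (a point): Centre of the top face of the banding wheel: a low round green-topped metal turntable on the table, fixed and not turning, 150 mm across, top face 45 mm above the table. The point lies on that face, z up.
- lamp_grip (a point): On the axis of the round orange grip post on top of the lamp head, 280 mm above the table. Post 24 mm across, from 245 to 300 mm above the table; head a flat white disc 100 mm across on the same upright axis, from 210 to 245 mm. Moves with the arm: push or pinch the post to swing it.
- lamp_face (a point): Centre of the underside (light face) of the lamp head, 210 mm above the table, straight below the grip post: 35 mm higher than the mouth of a vase on the wheel.
- lamp_hinge (a point): On the upright hinge axis of the lamp arm, 236 mm above the table, on the thin steel column (22 mm) of the grey lamp base; collar 38 mm across, up to 255 mm above the table. The arm is a level bar 22 mm wide, 220 mm from hinge axis to lamp head axis. The wheel's centre is 210 to 230 mm from the hinge axis.
- lamp_arm (a joint): Swing of the lamp arm about its upright hinge, rad: 0 with the arm pointing along the base's front (-x of the base, roughly towards the robot), growing as the head swings to the robot's left (clockwise seen from above). Range -0.8 to 1.6; stiff enough to stay where it is left (about 1.2 N at the grip). It starts off to the left, clear of the wheel.
- knob_grip (a point): Point on the lamp knob's upright axis, at the right end of the grey lamp base, 68 mm above the table: pinch height. Does not turn with the knob; its axes are the base's (x away from the robot, z up). Black knob: disc 58 mm across carrying a bar grip 58 x 18 mm, from 42 to 82 mm above the table; at 0 the bar lies along this x axis, its white pointer line to -x (robot's side).
- lamp_knob (a joint): Turn of the knob, rad, growing clockwise seen from above: 0 off (pointer at the black dot), 1.2 on (pointer at the orange dot). A detent: it springs back to 0 when let go below 0.6 and clicks on to 1.2 beyond it; it takes about 0.13 N m. It has stops at 0 and 1.2.
- mug: Bystander: loose terracotta mug, 80 mm tall, 76 mm across. Origin at the centre of its underside.
- brush: Bystander: loose brush lying on the table. Origin under its middle.
- jar: Bystander: loose amber jar, 90 mm tall, 70 mm across. Origin at the centre of its underside.
Things that resemble listed ones, but are neither listed nor needed, are in the scene too. What is shaped like the blue_vase but yellow is not meant. What is shaped like the part that bears wheel_top but purple is not meant.

How it is judged:
By the outcome, as a careful person would: the job done as asked, in the order asked, and still so for the second after the job is handed in, with the robot touching nothing.
It also fails if it takes over 64 s, if anything falls off the work surface, if the arm or the gripper's body presses on something with over 40 N, if the wrist force passes 120 N, or if a joint passes its speed limit or range.

## Working session

There is one attempt and no reset: what is moved stays moved. The work goes in short steps, Python scripts to look and compute and a tool call to move; the robot and the scene stay as the last step left them, time stands still between calls to the robot, and variables do not carry over. Pictures are saved under pics/ and viewed, on a budget of 10 in all, crops included, one or two more only if the job needs it, and the job is handed in when it is done.

Besides the shell and the picture viewer there is one more tool, called after "Call:" as name([rows], argument=value, ...), one row to a line, values as JSON. arm_command: Moves the arm, as the interface text tells. Its arguments: {"type":"object","properties":{"series":{"type":"array","items":{"type":"array","items":{"type":"number"}}}},"required":["series"]}

```bash
mkdir -p pics; python3 - <<'E'
from bench import sensors, eyes
import cv2,numpy as np
o=sensors.get_obs();print({k:np.round(v,3) for k,v in o.items()})
for n in("scene","top"):
    cv2.imwrite(f"pics/{n}0.png",eyes.snapshot(n));c=eyes.get_calibration(n);print(n,c)
E
```

```text
{'time': np.float64(0.0), 'joint_positions': array([ 1.241,  0.088,  1.372,  0.   ,  1.684, -0.103]), 'qvel': array([-0.001, -0.001, -0.   , -0.001, -0.001,  0.   ]), 'joint_torque': array([-1.0000e-03, -3.4017e+01, -3.0243e+01,  7.2000e-02,  3.3000e-02,
       -0.0000e+00]), 'tool_pos': array([0.123, 0.535, 0.204]), 'ee_rot': array([-3.139, -0.   ,  2.915]), 'wrist_force': array([-0.189, -0.252, -0.176]), 'wrist_torque': array([-0.023,  0.042,  0.   ]), 'width': np.float64(0.094)}
scene {'mtx': array([[575.25521738,   0.        , 314.74040999],
       [  0.        , 575.25521738, 245.1285852 ],
       [  0.        ,   0.        ,   1.        ]]), 'R': array([[-0.86513675,  0.50131698,  0.01482183],
       [ 0.39751575,  0.70342469, -0.58921552],
       [-0.30580978, -0.50386009, -0.80783995]]), 't': array([ 0.41670949, -0.11937454,  1.70877328])}
top {'mtx': array([[555.7584778 ,   0.        , 324.9969027 ],
       [  0.        , 555.7584778 , 238.67008388],
       [  0.        ,   0.        ,   1.        ]]), 'R': array([[-0.02743328, -0.99942964,  0.01969278],
       [-0.99119511,  0.02464384, -0.13009588],
       [ 0.12953638, -0.02308834, -0.99130583]]), 't': array([0.03245433, 0.52400256, 1.55812074])}
```

View pics/scene0.png

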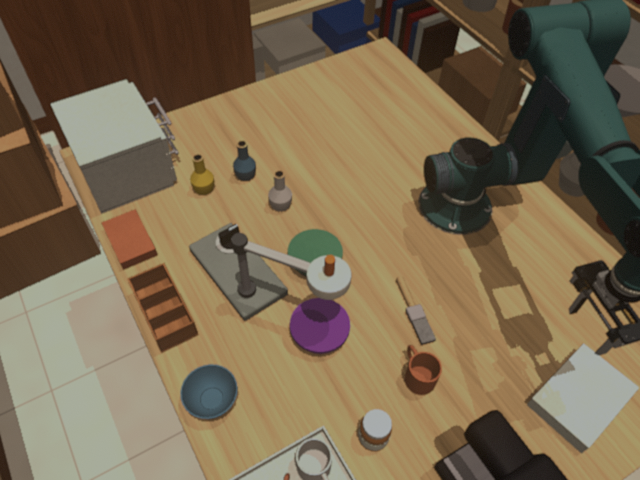

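View pics/top0.png

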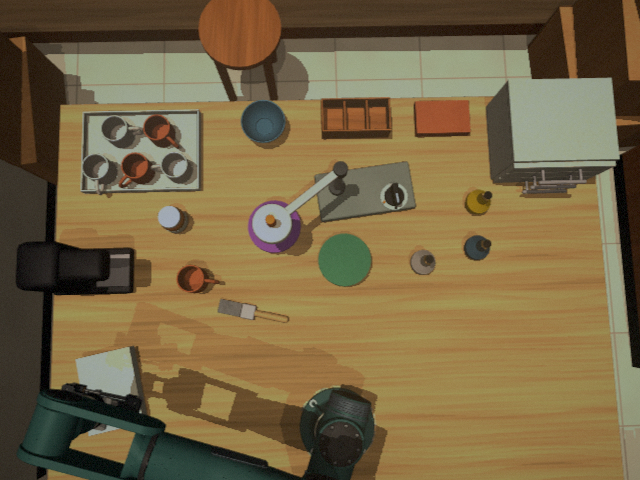

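The scene camera shows the blue vase at (244,163), white (280,193), yellow (202,177), the green wheel (315,252) and the lamp head (328,275). In the top view, blue is at (477,247), white (423,262), the wheel (345,260), the head (271,222), the hinge (340,170) and the knob (394,196). I'll enlarge both.

```bash
python3 - <<'E'
import cv2
a=cv2.imread("pics/top0.png");cv2.imwrite("pics/topc.png",cv2.resize(a[140:300,240:500],None,fx=3,fy=3,interpolation=cv2.INTER_CUBIC))
a=cv2.imread("pics/scene0.png");cv2.imwrite("pics/scenec.png",cv2.resize(a[130:330,180:380],None,fx=3,fy=3,interpolation=cv2.INTER_CUBIC))
E
```

```text
(no output)
```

View pics/topc.png

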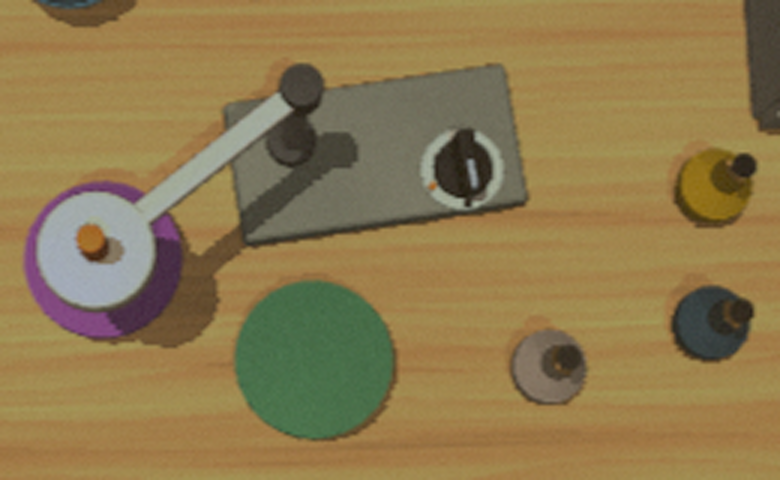

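View pics/scenec.png

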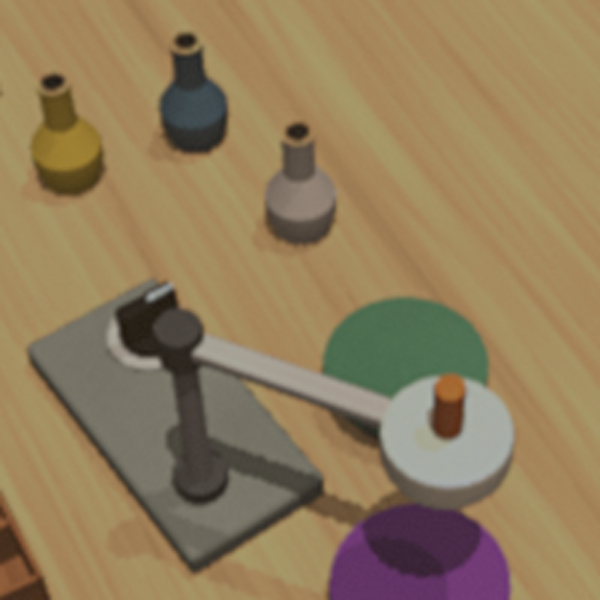

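Top crop: wheel centre (315,359), blue mouth (739,311) and belly (712,322), collar top (301,87), post top (90,236), knob (468,167). Scene crop: blue mouth (186,41), wheel (405,366), collar (179,328), post top (450,386). Next I'll back-project these.

```bash
cat > h.py <<'E'
import numpy as np
from bench import eyes,sensors
def ray(n,px,z,cal=None):
    c=cal or eyes.get_calibration(n);d=c["R"].T@np.linalg.solve(c["mtx"],[px[0],px[1],1]);o=-c["R"].T@c["t"]
    return o+d*(z-o[2])/d[2]
def proj(n,X,cal=None):
    c=cal or eyes.get_calibration(n);p=c["mtx"]@(c["R"]@np.array(X)+c["t"]);return p[:2]/p[2]
E
python3 - <<'E'
from h import *
T=lambda u,v:((u+.5)/3-.5+240,(v+.5)/3-.5+140)
S=lambda u,v:((u+.5)/3-.5+180,(v+.5)/3-.5+130)
for k,z,t,s in [("wheel",.045,(315.5,359),(405,366)),("bluemouth",.13,(739,311),(186,41)),("bluebelly",.035,(711.5,323),(194,115)),("whitemouth",.13,(567,360),(298,131)),("yelmouth",.13,(743,165),(53,82)),("collar",.255,(301,87),(179,328)),("post",.3,(90,236),(450,386)),("headtop",.245,(96,249),(447,430)),("dial",.042,(462,168),None),("bartop",.082,(468,167),(148,305))]:
    print(k,ray("top",T(*t),z).round(4),ray("scene",S(*s),z).round(4) if s else "")
c=[ray("top",T(*t),.03)[:2].round(3) for t in [(225,103),(503,66),(525,200),(245,243)]];print(c)
E
```

```text
wheel [ 0.4628 -0.0356  0.045 ] [ 0.465  -0.0304  0.045 ]
bluemouth [ 0.4886 -0.4138  0.13  ] [ 0.4875 -0.4155  0.13  ]
bluebelly [ 0.4886 -0.4166  0.035 ] [ 0.4908 -0.4093  0.035 ]
whitemouth [ 0.4483 -0.256   0.13  ] [ 0.4489 -0.2583  0.13  ]
yelmouth [ 0.6224 -0.4262  0.13  ] [ 0.6208 -0.427   0.13  ]
collar [ 0.6717 -0.0186  0.255 ] [ 0.6738 -0.0173  0.255 ]
post [0.5422 0.1557 0.3   ] [0.5403 0.1556 0.3   ]
headtop [0.5405 0.1551 0.245 ] [0.5411 0.1564 0.245 ]
dial [ 0.6438 -0.1827  0.042 ] 
bartop [ 0.6364 -0.1823  0.082 ] [ 0.6444 -0.1781  0.082 ]
[array([0.716, 0.044]), array([ 0.747, -0.229]), array([ 0.613, -0.244]), array([0.578, 0.028])]
```

Call:
arm_command([
  [1,0,0,0,0,0,0.143],
  [1,0,0,0,0,0,0.143],
  [1,0,0,0,0,0,0.143],
  [1,0,0,0,0,0,0.143],
  [1,0,0,0,0,0,0.143],
  [1,-4.5,-1.2,0,0,0,0],
  [1,-4.5,-1.2,0,0,0,0],
  [1,-4.5,-1.2,0,0,0,0],
  [1,-4.5,-1.2,0,0,0,0],
  [1,-4.5,-1.2,0,0,0,0],
  [1,-4.5,-1.2,0,0,0,0],
  [1,-4.5,-1.2,0,0,0,0],
  [1,-4.5,-1.2,0,0,0,0],
  [1,-4.5,-1.2,0,0,0,0],
  [1,-4.5,-1.2,0,0,0,0],
  [1,-4.5,-1.2,0,0,0,0],
  [1,-4.5,-1.2,0,0,0,0],
  [1,-4.5,-1.2,0,0,0,0],
  [1,-4.5,-1.2,0,0,0,0],
  [1,-4.5,-1.2,0,0,0,0],
])

```text
time: 2.1
tool_pos: [0.3753, -0.1178, 0.2052]
ee_rot: [3.141, -0.0, 2.199]
wrist_force: [0.4, 0.9, 0.6]
width: 0.094
```

```bash
cat >> h.py <<'E'
from scipy.spatial.transform import Rotation as Ro
def go(target,yaw=None):
    o=sensors.get_obs();R=Ro.from_euler('xyz',o["ee_rot"])
    d=np.array(target)-o["tool_pos"]
    print("t",o["time"].round(2),"pos",o["tool_pos"].round(4),"rot",o["ee_rot"].round(3),"w",round(float(o["width"]),4),"F",o["wrist_force"].round(1))
    print("shift cm (tool)",(R.inv().apply(d)*100).round(2))
    if yaw is not None: print("rotvec",(R.inv()*Ro.from_euler('xyz',[np.pi,0,yaw])).as_rotvec().round(3))
E
python3 -c "
from h import *
go([.488,-.415,.204],2.2)"
```

```text
Traceback (most recent call last):
  File "h.py", line 12, in go
    print("t",o["time"].round(2),"pos",o["tool_pos"].round(4),"rot",o["ee_rot"].round(3),"w",round(float(o["width"]),4),"F",o["wrist_force"].round(1))
              ^^^^^^^^^^^^^^^
AttributeError: 'float' object has no attribute 'round'
```

Call:
arm_command([
  [1,-4.4,-1.2,0,0,0,0],
  [1,-4.4,-1.2,0,0,0,0],
  [1,-4.4,-1.2,0,0,0,0],
  [1,-4.4,-1.2,0,0,0,0],
  [1,-4.4,-1.2,0,0,0,0],
  [1,-4.4,-1.2,0,0,0,0],
  [1,-4.3,-1.2,0,0,0,0],
  [1,0,0,0,0,0,0],
])

```text
time: 2.9
tool_pos: [0.4878, -0.4176, 0.2004]
ee_rot: [-3.14, -0.005, 2.196]
wrist_force: [0.3, 0.2, -1.2]
width: 0.0939
```

```bash
sed -i 's/o\["time"\].round(2)/round(float(o["time"]),2)/' h.py; python3 -c "
from h import *
import cv2
c=eyes.get_calibration('wrist');im=eyes.snapshot('wrist');print(proj('w',[.488,-.4147,.13],c))
cv2.imwrite('pics/w1.png',im)
go([.488,-.4147,.086],2.2)
np.save('c1.npy',c,allow_pickle=True)"
```

```text
[316.78241391 249.040114  ]
t 2.95 pos [ 0.4875 -0.4151  0.2016] rot [-3.141 -0.006  2.197] w 0.0938 F [ 0.8 -0.2  0.4]
shift cm (tool) [-0.07  0.07 11.56]
rotvec [-0.001 -0.006 -0.003]
```

View pics/w1.png

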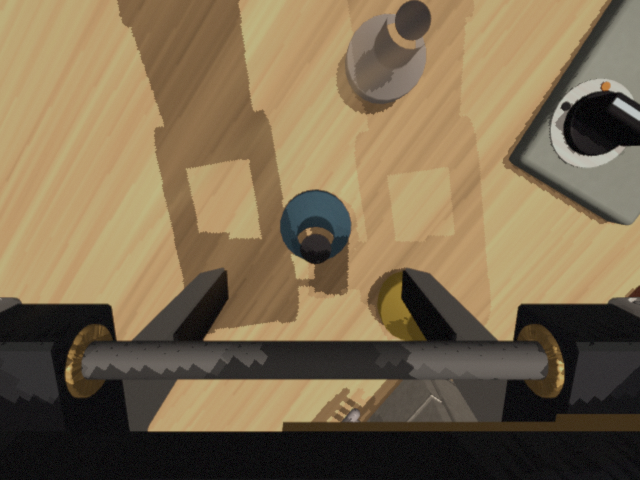

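The wrist view shows the blue mouth at (316,246), against a prediction of (317,249), so the aim is right. The fingers clear the yellow and white vases. Descending and gripping the neck.

Call:
arm_command([
  [1,0,0,2.5,0,0,0],
  [1,0,0,2.5,0,0,0],
  [1,0,0,2.5,0,0,0],
  [1,0,0,2,0,0,0],
  [1,0,0,1.5,0,0,0],
  [1,0,0,0.4,0,0,0],
  [1,0,0,0,0,0,0],
  [0,0,0,0,0,0,0],
  [0,0,0,0,0,0,0],
  [0,0,0,0,0,0,0],
  [0,0,0,0,0,0,0],
  [0,0,0,0,0,0,0],
  [0,0,0,0,0,0,0],
  [0,0,0,0,0,0,0],
  [0,0,0,0,0,0,0],
])

```text
time: 4.45
tool_pos: [0.4878, -0.4136, 0.0914]
ee_rot: [-3.141, -0.0, 2.2]
wrist_force: [-0.7, -0.7, 1.4]
width: 0.0338
```

```bash
python3 -c "
from h import *
go([.4637,-.0335,.14],2.2)"
```

```text
t 4.45 pos [ 0.4878 -0.4136  0.0914] rot [-3.141 -0.     2.2  ] w 0.0338 F [-0.7 -0.7  1.4]
shift cm (tool) [32.15 20.41 -4.86]
rotvec [-0. -0. -0.]
```

Call:
arm_command([
  [0,0,0,-1.5,0,0,0],
  [0,0,0,-3,0,0,0],
  [0,0,0,-4,0,0,0],
  [0,0,0,-4,0,0,0],
  [0,0,0,-4,0,0,0],
  [0,0,0,-2.5,0,0,0],
  [0,1,0.6,0,0,0,0],
  [0,2,1.3,0,0,0,0],
  [0,3,1.9,0,0,0,0],
  [0,4,2.5,0,0,0,0],
  [0,4,2.5,0,0,0,0],
  [0,4,2.5,0,0,0,0],
  [0,4,2.6,0,0,0,0],
  [0,4,2.6,0,0,0,0],
  [0,3,1.9,0,0,0,0],
  [0,2,1.3,0,0,0,0],
  [0,1,0.7,0,0,0,0],
  [0,0,0,0,0,0,0],
])

```text
time: 6.25
tool_pos: [0.4636, -0.0331, 0.2799]
ee_rot: [-3.14, -0.002, 2.203]
wrist_force: [-0.4, -1.6, -3.8]
width: 0.0313
```

```bash
python3 -c "
from h import *
import cv2
im=eyes.snapshot('scene');go([.4637,-.0335,.138],2.2)
cv2.imwrite('pics/s2.png',cv2.resize(im[100:400,180:580],None,fx=2,fy=2))"
```

```text
t 6.3 pos [ 0.464  -0.0345  0.2802] rot [-3.140e+00 -1.000e-03  2.201e+00] w 0.0316 F [-0.2 -0.5 -3.4]
shift cm (tool) [ 0.08  0.06 14.22]
rotvec [-0.002 -0.001  0.001]
```

View pics/s2.png

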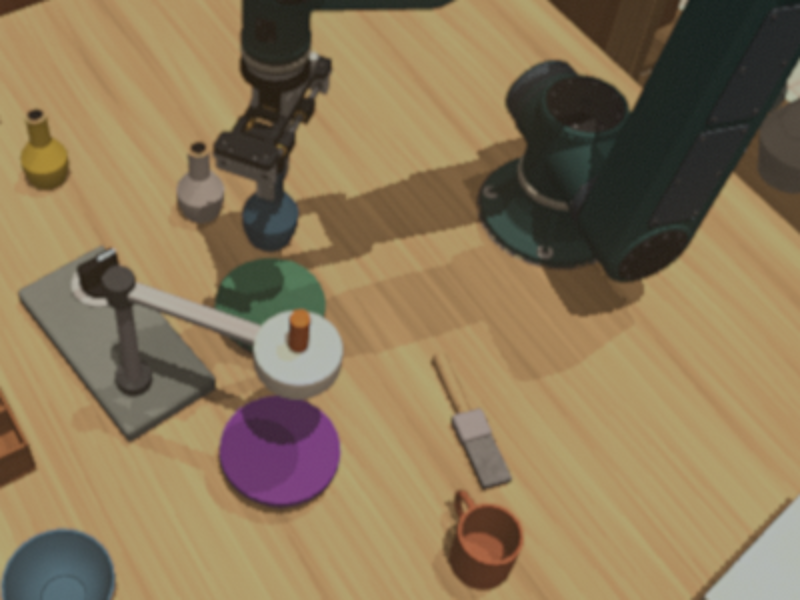

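The vase is held upright at about (270,218) in the crop, above the wheel. Lowering it, slowly near the end.

Call:
arm_command([
  [0,0,0,2,0,0,0],
  [0,0,0,3,0,0,0],
  [0,0,0,3,0,0,0],
  [0,0,0,3,0,0,0],
  [0,0,0,2,0,0,0],
  [0,0,0,0.7,0,0,0],
  [0,0,0,0.3,0,0,0],
  [0,0,0,0.1,0,0,0],
  [0,0,0,0.1,0,0,0],
  [0,0,0,0,0,0,0],
])

```text
time: 7.3
tool_pos: [0.4654, -0.0349, 0.1406]
ee_rot: [3.14, 0.002, 2.2]
wrist_force: [-0.1, 0.4, -4.3]
width: 0.0311
```

```bash
python3 -c "
from h import *
go([.4637,-.0335,.138],2.2)"
```

```text
t 7.3 pos [ 0.4654 -0.0349  0.1406] rot [3.14e+00 2.00e-03 2.20e+00] w 0.0311 F [-0.1  0.4 -4.3]
shift cm (tool) [ 0.21 -0.05  0.26]
rotvec [ 0.002  0.002 -0.   ]
```

Call:
arm_command([
  [0,0.1,0,0.1,0,0,0],
  [0,0,0,0.1,0,0,0],
  [0,0,0,0.1,0,0,0],
  [0,0,0,0,0,0,0],
])

```text
time: 7.7
tool_pos: [0.4642, -0.0338, 0.1367]
ee_rot: [3.141, 0.0, 2.2]
wrist_force: [-0.6, -0.4, -3.5]
width: 0.0318
```

Call:
arm_command([
  [0,0,0,0.1,0,0,0],
  [0,0,0,0.1,0,0,0],
  [0,0,0,0,0,0,0],
])

```text
time: 8.0
tool_pos: [0.4646, -0.0344, 0.1365]
ee_rot: [3.14, 0.002, 2.2]
wrist_force: [-2.0, -0.2, 5.3]
width: 0.0316
```

Contact made (force rose to about +9 N relative to hanging). Opening, then rising straight up.

Call:
arm_command([
  [0.5,0,0,0,0,0,0],
  [0.7,0,0,0,0,0,0],
  [1,0,0,0,0,0,0],
  [1,0,0,0,0,0,0],
  [1,0,0,0,0,0,0],
  [1,0,0,0,0,0,0],
  [1,0,0,-1,0,0,0],
  [1,0,0,-2,0,0,0],
  [1,0,0,-4,0,0,0],
  [1,0,0,-4,0,0,0],
  [1,0,0,-4,0,0,0],
  [1,0,0,-4,0,0,0],
  [1,0,0,-1,0,0,0],
  [1,0,0,0,0,0,0],
])

```text
time: 9.4
tool_pos: [0.4648, -0.034, 0.3369]
ee_rot: [3.138, 0.004, 2.2]
wrist_force: [-0.2, -1.1, 0.2]
width: 0.0941
```

```bash
python3 -c "
from h import *
import cv2
im=eyes.snapshot('scene');im2=eyes.snapshot('wrist');go([.5413,.156,.336],2.21)
c=eyes.get_calibration('wrist');print(proj('w',[.4637,-.0335,.175],c),proj('w',[.4637,-.0335,.045],c))
a=cv2.resize(im[100:360,220:420],None,fx=2,fy=2);b=im2[:,120:520];b=cv2.resize(b,(433,520))
cv2.imwrite('pics/s3.png',np.hstack([cv2.resize(a[:,:367],(367,520)),b]))"
```

```text
t 9.5 pos [ 0.4637 -0.0338  0.333 ] rot [-3.14e+00 -2.00e-03  2.20e+00] w 0.0937 F [ 0.5  0.2 -1.3]
shift cm (tool) [10.78 17.44 -0.31]
rotvec [-0.002 -0.002 -0.01 ]
[314.54093065 228.13117264] [314.61187971 209.18506339]
```

View pics/s3.png

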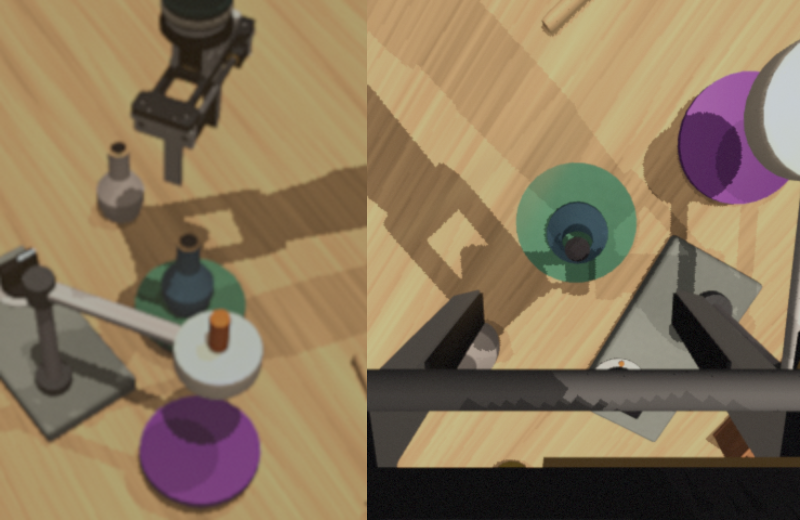

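The vase stands upright in the middle of the wheel: wheel centre (577,223) in the panel is within about 2 mm of the prediction. Now to the lamp post.

Call:
arm_command([
  [1,2.2,3.5,0,0,0,0],
  [1,2.2,3.5,0,0,0,0],
  [1,2.2,3.5,0,0,0,0],
  [1,2.2,3.5,0,0,0,0],
  [1,2,3.4,0,0,0,0],
  [1,0,0,0,0,0,0],
  [1,0,0,2.5,0,0,0],
  [1,0,0,2.5,0,0,0],
  [1,0,0,1.6,0,0,0],
  [1,0,0,0.6,0,0,0],
  [1,0,0,0,0,0,0],
])

```text
time: 10.6
tool_pos: [0.5401, 0.155, 0.2602]
ee_rot: [-3.137, -0.002, 2.199]
wrist_force: [-0.4, -0.5, -0.3]
width: 0.0939
```

```bash
python3 -c "
from h import *
import cv2
im2=eyes.snapshot('wrist');c=eyes.get_calibration('wrist');print(proj('w',[.5413,.156,.3],c));im=eyes.snapshot('scene');go([.5413,.156,.262],2.21)
cv2.imwrite('pics/s4.png',np.hstack([cv2.resize(im[130:330,260:400],(350,500)),cv2.resize(im2[:,120:520],(417,500))]))"
```

```text
[315.9698845  315.78414002]
t 10.7 pos [0.5412 0.1554 0.2629] rot [3.141 0.    2.199] w 0.0939 F [-0.6 -0.4  0.6]
shift cm (tool) [0.04 0.04 0.09]
rotvec [ 0.     0.    -0.011]
```

View pics/s4.png

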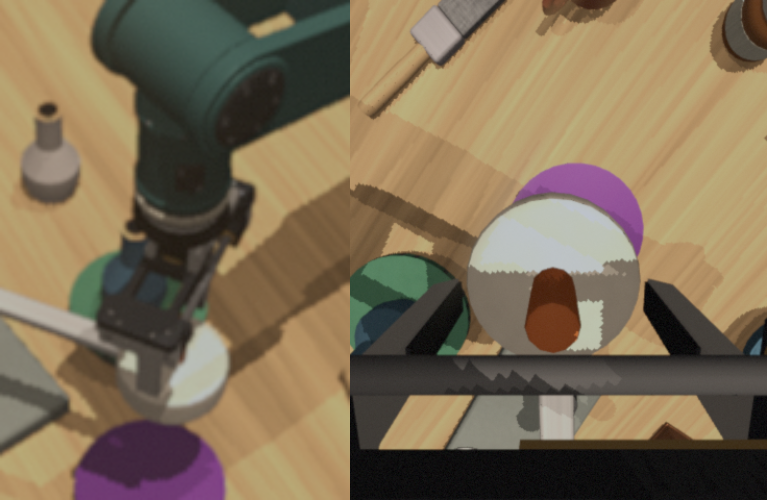

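The post top is at (553,326) in the panel, within about 2 mm of prediction and between the fingers. Pinching and swinging it along the arc.

Call:
arm_command([
  [0,0,0,0,0,0,0],
  [0,0,0,0,0,0,0],
  [0,0,0,0,0,0,0],
  [0,0,0,0,0,0,0],
  [0,0,0,0,0,0,0],
  [0,0,0,0,0,0,0],
  [0,0,0,0,0,0,0],
  [0,0,0,0,0,0,0],
  [0,0,-0.55,0,0,0,-0.025],
  [0,-0.02,-1.1,0,0,0,-0.05],
  [0,-0.03,-1.1,0,0,0,-0.05],
  [0,-0.03,-1.1,0,0,0,-0.05],
  [0,0,0,0,0,0,0],
])

```text
time: 12.0
tool_pos: [0.5118, 0.1295, 0.2622]
ee_rot: [-3.141, 0.001, 2.375]
wrist_force: [2.2, -1.8, -3.6]
width: 0.0236
```

Call:
arm_command([
  [0,-0.02,-1.1,0,0,0,-0.05],
  [0,-0.03,-1.1,0,0,0,-0.05],
  [0,-0.03,-1.1,0,0,0,-0.05],
  [0,-0.03,-1.1,0,0,0,-0.05],
  [0,-0.03,-1.1,0,0,0,-0.05],
  [0,-0.03,-1.1,0,0,0,-0.05],
  [0,-0.03,-1.1,0,0,0,-0.05],
  [0,-0.03,-1.1,0,0,0,-0.05],
  [0,-0.03,-1.1,0,0,0,-0.05],
  [0,-0.03,-1.1,0,0,0,-0.05],
  [0,-0.03,-1.1,0,0,0,-0.05],
  [0,-0.03,-1.1,0,0,0,-0.05],
  [0,0,0,0,0,0,0],
])

```text
time: 13.3
tool_pos: [0.4559, 0.0133, 0.2621]
ee_rot: [3.141, 0.005, 2.974]
wrist_force: [8.0, -2.8, -4.1]
width: 0.0236
```

```bash
python3 -c "
from h import *
go([.4543,-.0345,.262],3.217)
p=sensors.get_obs()['tool_pos'][:2]-[.6728,-.018];print(np.hypot(*p),np.arctan2(p[1],p[0])%6.2832)"
```

```text
t 13.3 pos [0.4559 0.0133 0.2621] rot [3.141 0.005 2.974] w 0.0236 F [ 8.  -2.8 -4.1]
shift cm (tool) [-0.64 -4.74  0.02]
rotvec [-0.     0.005 -0.243]
0.2191058409056926 2.998171084306463
```

Call:
arm_command([
  [0,-0.1,-1.1,0,0,0,-0.05],
  [0,-0.07,-1.1,0,0,0,-0.05],
  [0,-0.06,-1.1,0,0,0,-0.05],
  [0,-0.05,-1.1,0,0,0,-0.05],
  [0,-0.01,-0.3,0,0,0,-0.015],
  [0,0,0,0,0,0,0],
  [0,0,0,0,0,0,0],
])

```text
time: 14.0
tool_pos: [0.4538, -0.0325, 0.2621]
ee_rot: [3.142, 0.002, -3.095]
wrist_force: [5.8, -0.5, -3.6]
width: 0.0238
```

```bash
python3 -c "
from h import *
go([.4543,-.0345,.262],3.217)
p=sensors.get_obs()['tool_pos'][:2]-[.6728,-.018];print(np.hypot(*p),np.arctan2(p[1],p[0])%6.2832)"
```

```text
t 14.0 pos [ 0.4538 -0.0325  0.2621] rot [ 3.142e+00  2.000e-03 -3.095e+00] w 0.0238 F [ 5.8 -0.5 -3.6]
shift cm (tool) [-0.04 -0.2   0.01]
rotvec [-0.     0.002 -0.028]
0.219491043404751 3.207866972770748
```

Call:
arm_command([
  [0,-0.1,-0.15,0,0,0,0],
  [0,0,0,0,0,0,0],
  [0.5,0,0,0,0,0,0],
  [1,0,0,0,0,0,0],
  [1,0,0,0,0,0,0],
  [1,0,0,0,0,0,0],
  [1,0,0,0,0,0,0],
  [1,0,0,-1,0,0,0],
  [1,0,0,-2.5,0,0,0],
  [1,0,0,-3.5,0,0,0],
  [1,0,0,-3,0,0,0],
  [1,0,0,0,0,0,0],
])

```text
time: 15.2
tool_pos: [0.455, -0.0344, 0.3682]
ee_rot: [-3.139, 0.01, -3.093]
wrist_force: [0.4, -0.5, -0.2]
width: 0.0937
```

```bash
python3 -c "
from h import *
import cv2
im=eyes.snapshot('scene');im2=eyes.snapshot('wrist');c=eyes.get_calibration('wrist');print(proj('w',[.4543,-.034,.3],c),proj('w',[.4543,-.034,.245],c),proj('s',[.4543,-.034,.3],eyes.get_calibration('scene')));go([.643,-.182,.36],3.27)
np.save('c5.npy',c,allow_pickle=True)
cv2.imwrite('pics/s5.png',np.hstack([cv2.resize(im[150:290,230:370],(400,400)),cv2.resize(im2[:,120:520],(333,400))]))"
```

```text
[313.28751902 253.20935862] [313.4848558  236.22913661] [319.48048628 185.46314869]
t 15.3 pos [ 0.4541 -0.0342  0.3633] rot [-3.141e+00  2.000e-03 -3.093e+00] w 0.0942 F [ 0.8 -0.2 -0.2]
shift cm (tool) [-18.16 -15.67   0.38]
rotvec [-0.     0.002 -0.08 ]
```

View pics/s5.png

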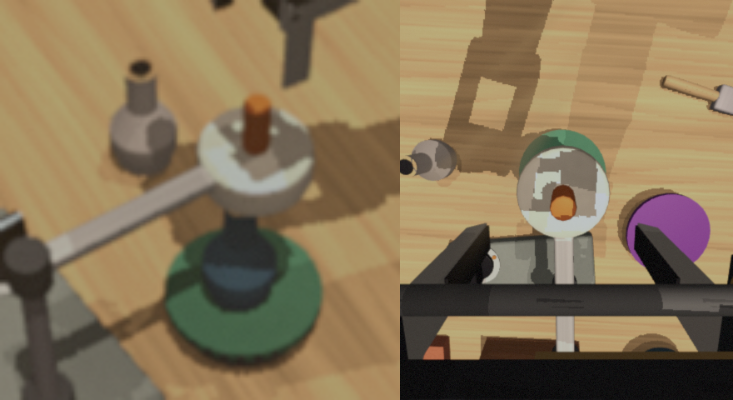

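The head sits over the vase: post top at (258,103) in the scene panel, within about 1 mm of target, with clearance above the mouth and the vase upright. Next, move above the knob.

Call:
arm_command([
  [1,0,0,0,0,0,-0.08],
  [1,-2,-2,0,0,0,0],
  [1,-3.5,-3.1,0,0,0,0],
  [1,-3.5,-3.1,0,0,0,0],
  [1,-3.5,-3.1,0,0,0,0],
  [1,-3,-2.6,0,0,0,0],
  [1,-1.4,-0.4,0,0,0,0],
  [1,0,0,5,0,0,0],
  [1,0,0,5,0,0,0],
  [1,0,0,5,0,0,0],
  [1,0,0,0,0,0,0],
])

```text
time: 16.4
tool_pos: [0.6315, -0.1515, 0.1955]
ee_rot: [3.128, -0.028, -3.013]
wrist_force: [-0.8, 0.8, -2.3]
width: 0.0942
```

```bash
python3 -c "
from h import *
import cv2
im=eyes.snapshot('scene');im2=eyes.snapshot('wrist');c=eyes.get_calibration('wrist');print([proj('w',[.643,-.182,z],c).round(1) for z in(.082,.04)]);go([.643,-.182,.054],3.27);print(sensors.get_obs()['joint_positions'].round(3))
np.save('c6.npy',c,allow_pickle=True)
cv2.imwrite('pics/s6.png',np.hstack([cv2.resize(im[60:290,180:380],(391,450)),cv2.resize(im2[:,120:520],(375,450))]))"
```

```text
[array([281.3, 235.3]), array([285. , 226.5])]
t 16.5 pos [ 0.6386 -0.154   0.2103] rot [ 3.139 -0.005 -3.013] w 0.0943 F [-0.7 -0.7  1.8]
shift cm (tool) [-0.15 -2.87 15.62]
rotvec [ 0.002 -0.005 -0.   ]
[-0.323  0.333  1.07   0.     1.744 -2.022]
```

View pics/s6.png

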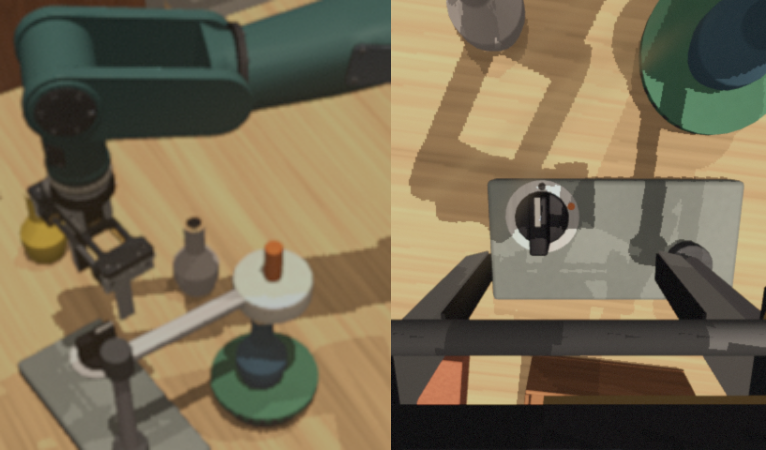

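The knob dial is at (542,218) in the wrist panel with its pointer to the robot's side, and the forearm is well above the lamp. The arm was still settling, so I'll centre and measure the dial again by code.

Call:
arm_command([
  [1,-0.1,-2,0,0,0,0],
  [1,0,-0.9,0,0,0,0],
  [1,0,0,0,0,0,0],
  [1,0,0,0,0,0,0],
  [1,0,0,0,0,0,0],
])

```text
time: 17.0
tool_pos: [0.6449, -0.1831, 0.2135]
ee_rot: [-3.141, 0.002, -3.014]
wrist_force: [-0.6, -0.5, -0.6]
width: 0.0943
```

```bash
python3 -c "
from h import *
import cv2
c=eyes.get_calibration('wrist');im=eyes.snapshot('wrist');go([.643,-.182,.054],3.27)
p=proj('w',[.643,-.182,.042],c);print(p)
u,v=p.astype(int);y0,x0=max(v-70,0),u-70;s=cv2.cvtColor(im[y0:v+70,x0:u+70],cv2.COLOR_BGR2HSV).astype(int)
m=((s[...,2]>175)&(s[...,1]<60)).astype(np.uint8)
n,l,st,ce=cv2.connectedComponentsWithStats(m)
for i in np.argsort(-st[1:,4])[:5]+1: print(st[i],ce[i].round(1))
cn=np.vstack([q for q in cv2.findContours(m,cv2.RETR_EXTERNAL,cv2.CHAIN_APPROX_NONE)[0] if len(q)>15])
(a,b),r=cv2.minEnclosingCircle(cn);print('circ',a+x0,b+y0,r,ray('w',(a+x0,b+y0),.042,c))
cv2.imwrite('pics/s7.png',np.hstack([cv2.resize(im[y0:v+70,x0:u+70],(560,560))]))"
```

```text
t 17.05 pos [ 0.6447 -0.1829  0.2131] rot [-3.141e+00  1.000e-03 -3.013e+00] w 0.0943 F [-0.4 -0.1 -0.5]
shift cm (tool) [ 0.17  0.11 15.91]
rotvec [-0.     0.001 -0.   ]
[314.76267997 222.7514424 ]
[ 79  41  29  64 594] [96.5 76.8]
[ 32  38  20  29 288] [40.9 52.1]
[ 33  79  27  26 282] [46.1 91.2]
[67 62  2  5  7] [67.3 63.9]
circ 313.1891860961914 220.0 38.45341110229492 [ 0.64038977 -0.18394413  0.042     ]
```

View pics/s7.png

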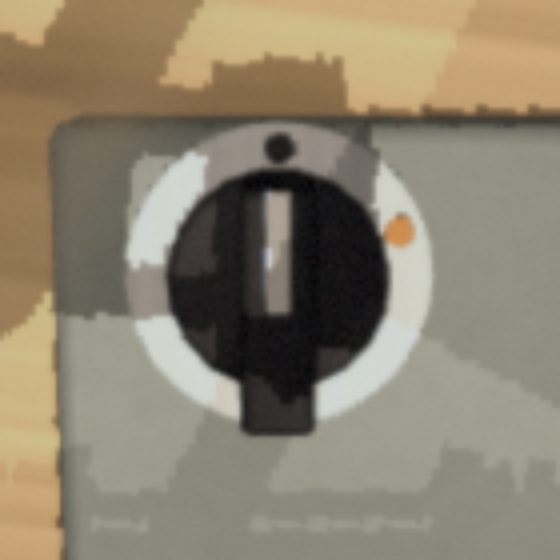

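The dial ring is centred at (280,272) in the crop and the bar is vertical in the image, so the yaw is right. The axis is about (0.642,-0.183). Descending and gripping the bar.

Call:
arm_command([
  [1,0.2,0,3,0,0,0],
  [1,0,0,3.5,0,0,0],
  [1,0,0,3.5,0,0,0],
  [1,0,0,3,0,0,0],
  [1,0,0,2,0,0,0],
  [1,0,0,0.8,0,0,0],
  [1,0,0,0,0,0,0],
  [0,0,0,0,0,0,0],
  [0,0,0,0,0,0,0],
  [0,0,0,0,0,0,0],
  [0,0,0,0,0,0,0],
  [0,0,0,0,0,0,0],
  [0,0,0,0,0,0,0],
  [0,0,0,0,0,0,0],
  [0,0,0,0,0,0,0],
  [0,0,0,0,0,0,0],
])

```text
time: 18.65
tool_pos: [0.6424, -0.1832, 0.0544]
ee_rot: [3.141, -0.0, -3.013]
wrist_force: [-0.8, 0.5, -0.3]
width: 0.0254
```

```bash
python3 -c "
from h import *
go([.642,-.183,.055],3.27-1.2);print(sensors.get_obs()['joint_positions'].round(2))"
```

```text
t 18.65 pos [ 0.6424 -0.1832  0.0544] rot [ 3.141 -0.    -3.013] w 0.0254 F [-0.8  0.5 -0.3]
shift cm (tool) [ 0.04  0.02 -0.06]
rotvec [ 0.  -0.   1.2]
[-0.36  0.42  1.27  0.    1.45 -2.06]
```

Call:
arm_command([
  [0,0,0,0,0,0,0],
  [0,0,0,0,0,0,0],
  [0,0,0,0,0,0,0],
  [0,0,0,0,0,0,0],
  [0,0,0,0,0,0,0.1],
  [0,0,0,0,0,0,0.1],
  [0,0,0,0,0,0,0.1],
  [0,0,0,0,0,0,0.1],
  [0,0,0,0,0,0,0.1],
  [0,0,0,0,0,0,0.1],
  [0,0,0,0,0,0,0.1],
  [0,0,0,0,0,0,0.1],
  [0,0,0,0,0,0,0.1],
  [0,0,0,0,0,0,0.1],
  [0,0,0,0,0,0,0.1],
  [0,0,0,0,0,0,0.08],
  [0,0,0,0,0,0,0],
])

```text
time: 20.35
tool_pos: [0.643, -0.1838, 0.0544]
ee_rot: [3.141, 0.002, 2.089]
wrist_force: [2.3, -4.3, -2.8]
width: 0.018
```

```bash
python3 -c "
from h import *
go([.642,-.183,.055],3.27-1.2);print(sensors.get_obs()['wrist_torque'].round(2))"
```

```text
t 20.35 pos [ 0.643  -0.1838  0.0544] rot [3.141e+00 2.000e-03 2.089e+00] w 0.018 F [ 2.3 -4.3 -2.8]
shift cm (tool) [ 0.12 -0.05 -0.06]
rotvec [0.001 0.002 0.019]
[-0.89 -0.51 -0.11]
```

Turned about 1.18 rad. Opening, rising, and backing off to the right, clear of everything, before a last check.

Call:
arm_command([
  [0.5,0,0,0,0,0,0],
  [1,0,0,0,0,0,0],
  [1,0,0,0,0,0,0],
  [1,0,0,0,0,0,0],
  [1,0,0,0,0,0,0],
  [1,0,0,0,0,0,0],
  [1,0,0,-1,0,0,0],
  [1,0,0,-3,0,0,0],
  [1,0,0,-4,0,0,0],
  [1,0,0,-4,0,0,0],
  [1,0,0,-4,0,0,0],
  [1,0,0,-4,0,0,0],
  [1,0,0,0,0,0,0],
  [1,0,0,0,0,0,0],
])

```text
time: 21.75
tool_pos: [0.643, -0.1834, 0.2569]
ee_rot: [3.139, 0.003, 2.09]
wrist_force: [-0.3, 0.4, -0.5]
width: 0.0941
```

```bash
python3 -c "
from h import *
import cv2
im=eyes.snapshot('scene');im2=eyes.snapshot('wrist')
go([.642,-.183,.255])
cv2.imwrite('pics/s8.png',np.hstack([cv2.resize(im[140:300,200:360],(400,400)),cv2.resize(im2[60:360,220:520],(400,400))]))"
```

```text
t 21.85 pos [ 0.6419 -0.183   0.2529] rot [-3.14e+00 -2.00e-03  2.09e+00] w 0.0941 F [ 0.  -0.6 -0.2]
shift cm (tool) [-0.01  0.01 -0.21]
```

View pics/s8.png

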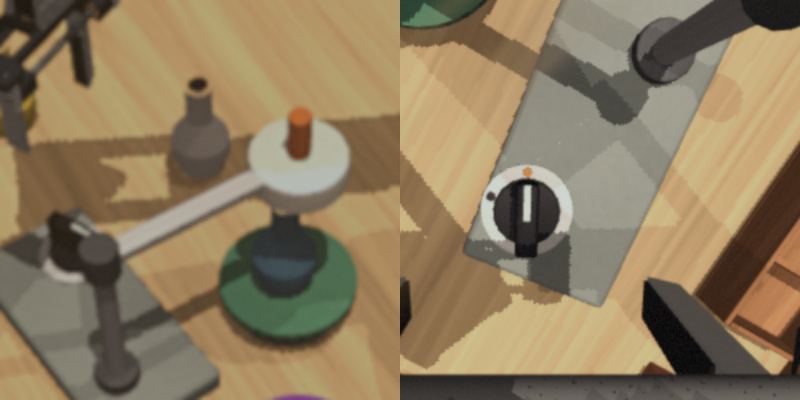

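The knob's pointer line (527,200) is at the orange dot (527,172), and the vase is upright with the head over it. The post top at about (319.6,186.8) in the scene picture agrees with the target (319.5,185.5). The gripper is free.

```bash
python3 -c "
from bench import job
print(job.close_job())"
```

```text
the job is handed in; nothing more can be done
None
```

All three steps were carried out in the order asked, and I handed the job in at about 22 s of robot time (limit 64 s). I gripped the blue vase by the neck and released it standing on the banding wheel, then swung the lamp over it by its post, then turned the knob clockwise.

- **Vase:** the wrist view after release showed it upright, within about 2 mm of the wheel's centre.
- **Lamp:** in the scene camera the post was within about 2 mm of where I aimed it, with a clear gap over the vase. The wrist camera put the post about 2 to 5 mm off. I took that as camera bias, because the wheel appeared shifted sideways with it.
- **Remaining offset:** the head sits about 10 mm beyond the vase along the arm. I measured 210 mm from hinge to wheel, but the arm is 220 mm long, so no swing angle closes that gap.
- **Knob:** after letting go, the pointer stayed at the orange dot. The gripper was open and clear, about 0.25 m up.
- **Other things:** the white vase looked where it started. I did not check the other items again one by one, but the arm did not go near them. The highest wrist force I read was about 9 N.

I viewed 12 pictures, two over the budget of 10: one to centre on the knob and one for the final check.

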